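Open the swing-bolted sample pot

TASK

Open the stainless sample pot so that its filter can be changed: unscrew the wing nut about half a turn (anticlockwise seen from above) until it clears the lip of the lug, swing the bolt out of the slotted lug so that it hangs down clear, then lift the lid and leave it standing open, upright or leaning back. Do not disturb the beaker, jar and spanner beside it, and let go of everything.

Things in the scene. Friction and masses are not known exactly. Their poses are not given: they have to be found in the camera images.
- pot: Fixed stainless pot, 124 mm across, 130 mm high, on a 190 x 170 mm dark base plate screwed to the bench. Origin: centre of the plate's underside. Pot frame: +x from the swing bolt (front) to the lid hinge (back), z up; other entries use it. Lid: disc of radius 72 mm, flat top at z = 142 mm. A capped side port sticks out 100 mm to +y at z = 60 mm.
- lid_hinge (a point): Fixed point on the lid's hinge axis, which runs along the pot's y: x = +82, z = 130 mm in the pot frame.
- bolt_pivot (a point): Fixed point on the bolt's pivot axis, which runs along the pot's y: x = -92, z = 75 mm in the pot frame.
- lug_seat (a point): Fixed point at x = -92, y = 0, z = 142 mm in the pot frame: centre of the wing nut's collar seat on the lug. The lug is a forked tongue of the lid, 47 mm wide, 12 mm thick, slot 15 mm wide and open to -x; it ends at x = -111 mm in a lip 5 mm high.
- nut_grip (a point): Steel wing nut: point on its axis, 22 mm above its collar's underside (z = 164 mm when tight). Axes: x along its flat upright blade (72 mm long), y across it (10 mm thick), z up the bolt; at nut joint 0, x is the pot's x. Collar 26 mm across, 8 mm high; blade 8 to 30 mm above the collar's underside at its middle, its two round lobes up to 39 mm. It cannot come off.
- wing_nut (a joint): Turn of the nut, rad: 0 = fully tight, growing anticlockwise seen from above, stop at 3.3. Starts between 0 and 0.5. It rises 3 mm per rad and stays where left (friction about 0.15 N m). The collar clears the lip, and the bolt can swing, from about 2.4 rad; 2.6 to 3.3 is safe.
- swing_bolt (a joint): Swing of the 12 mm eyebolt about its pivot, rad: 0 = upright in the slot, growing as it swings outward, to the pot's -x; stop at 1.7 (hanging just below level). The collar is 67 mm above the pivot when tight. Almost free: push the nut outward and beyond about 0.3 rad it falls to the stop by its own weight.
- pot_lid (a joint): Opening angle of the lid, rad: 0 = shut, 1.57 = upright, stop at 1.9 (leaning back). Stiff hinge: the lid (0.35 kg) stays at whatever angle it is left; lifting by the bar takes about 8 N.
- lid_bar (a point): Middle of the lid's lifting bar: round steel, 12 mm thick, 90 mm long along the pot's y, carried on two end posts with 36 mm free beneath it. Lid shut: x = -5, y = 0, z = 184 mm in the pot frame; it moves with the lid.
- lug_tip (a point): Outermost end of the lid's lug, in the middle of its 12 mm thickness and over the slot: x = -111, z = 136 mm in the pot frame when shut, 193 mm from the lid's hinge axis; moves with the lid.
- beaker: Bystander: glass beaker, 68 mm across, 85 mm high, beside the pot; origin under its base. Leave alone.
- jar: Bystander: white jar with black cap, 64 mm across, 85 mm high, beside the pot; origin under its base. Leave alone.
- wrench: Bystander: steel spanner, 170 mm, lying on the bench beside the pot; not needed. Leave alone.

How it is judged:
On the way, in this order (a step that is already met when the one before it is completed fails the run):
1. the wing nut is unscrewed beyond 1.6 rad while the bolt still stands in the slot (below 0.25 rad) (value of joint wing_nut above 1.6 rad and value of joint swing_bolt below 0.25 rad), for 0.1 s.
2. the bolt is swung out of the lug (beyond 1.2 rad), lid still shut (value of joint swing_bolt above 1.2 rad and value of joint pot_lid below 0.15 rad), for 0.1 s.
3. the lid is opened beyond 1.3 rad (value of joint pot_lid above 1.3 rad), for 0.1 s.
At the end, for the whole second after the job is handed in: The lid stands open beyond 1.3 rad (upright within about 15 degrees, or leaning back), the swing bolt hangs out of the lug beyond 1.2 rad, the wing nut is still loosened (beyond 1.5 rad), and lid and bolt are at rest (value of joint pot_lid above 1.3 rad and value of joint swing_bolt above 1.2 rad and value of joint wing_nut above 1.5 rad and velocity of joint pot_lid between -0.05 and 0.05 rad/s and velocity of joint swing_bolt between -0.1 and 0.1 rad/s); the robot touches nothing.
It fails at once if the beaker, jar or spanner is shoved more than 30 mm, or the beaker or jar tipped (distance of any of beaker, jar, wrench from where it was at the start of the episode above 0.03 m or angle between any of beaker, jar's own z axis and vertical above 0.5 rad).
It also fails if it takes over 72 s, if anything falls off the work surface, if the arm or the gripper's body presses on something with over 40 N, if the wrist force passes 120 N, or if a joint passes its speed limit or range.

ROBOT

A 7-joint arm with a two-finger parallel gripper is mounted at the origin on the work surface. World frame = base frame: x ahead of the robot, y to its left, z up, the work surface at z = 0. Lengths are in m, angles in rad, forces in N, time in s.
With the tool pointing down it reaches from about 0.425 to 0.95 m from the base axis. Payload 16.7 kg.
Tool frame: the origin (TCP) lies at the very end of the fingers, on their centre line; the grasp point (between the pads) lies 19 mm behind it; z points along the fingers, x is the direction in which the jaws open and shut, and the axes are right-handed (so a half turn about z gives the same grasp; the last joint's range is limited). The gripper opens to 94 mm and grips with 3 to 60 N. Pads are 16 mm wide; open, the fingers measure 119 mm over their backs; the gripper's body (75 mm by 177 mm) begins 78 mm behind the grasp point.
Start: joints at [0.996, 0.426, 0.074, 1.606, -0.034, 1.111, -0.067], TCP at [0.279, -0.615, 0.205] pointing down, gripper open.
Joint ranges: [-2.85, 2.85], [-0.5, 2.14], [-1.23, 1.37], [0.21, 2.46], [-1.02, 4.16], [0.16, 2.05], [-2.73, 2.73]. Speed limits (rad/s): [1.89, 1.89, 2.39, 2.39, 3.01, 3.01, 3.01].

INTERFACE

Orientations are given as a unit quaternion [x, y, z, w].
In Python, from plant import telemetry, eyes, order gives the robot as it stands.
- The arm moves only by the tool play_rows, never from a script. Its argument "targets" is text: rows parted by semicolons, each of 7 numbers parted by spaces: the shift along the tool's x, y, z in cm, then the turn, a rotation vector about the tool's x, y, z in rad, then the finger opening in cm, from 0 to 9.4. A call has 1 to 12 rows; each row is the pose to reach, as a shift and turn from the pose commanded when the call began, along the tool's axes at that moment; what a row does not reach only later rows make up. A row lasts 1/12 s, in which the tool goes at most 41.7 mm and 7.16 degrees, less where a joint would pass 70% of its speed; a pose out of reach is approached as far as the arm can. A call with a gripper value outside its range is refused whole. The fingers move at their own pace and stop on an object; "grip_force" is the grip in N (left out, the last holds). Time passes only in rows, so rows that repeat a pose let the fingers close. It gives the time, the measured TCP pose, the force and the opening at its end, in the units of the state.
- telemetry.sense(): the state, without advancing time (a new reading comes with each control period).
- eyes.grab_frame(name): name is "scene" or "top" or "wrist"; returns the picture (384x512x3 uint8, blue, green, red); there is no depth.
- eyes.camera_info(name): a dict with "fov_y" (degrees; the focal length in pixels is half the picture's height over the tangent of half this angle, whatever the lens; pixels are square), "cx", "cy" (the principal point, pixels), "extrinsics" (4x4, takes a point from camera to world coordinates); the wrist camera has in their place "T_tool_cam" (4x4, takes a point from camera to tool coordinates, whose origin is the TCP and whose axes are the tool frame's). Camera axes: x right, y down, z forward; pixel columns grow to the right and rows downward; lengths in m; the calibration is good to about 2 mm. The wrist camera is an equidistant fisheye: a pixel r from the principal point sees the ray r / f radians off the axis. A picture is of the moment at which its call begins: read the wrist's pose just before it. camera_info takes no time and is no camera call.
- order.close_job(): hands the job in, once; it reports no verdict.
Trained networks look in the newest picture that a camera, given by its name, has taken for a name from the list of things; names that differ only in an ending like _2 or _b are one class to them, and where a whole thing is asked for, a point or a joint stands for the part that bears it (a point fixed in the world has none). Each returns a list of dicts, best first, with "conf" (0 to 1); they miss things now and then, are a little off and sometimes report something else, mostly with a low value. They report only what shows in the picture. A call takes as long as a camera call.
- eyes.boxes_of(thing, camera): "point" ([column, row] in pixels, amid what is visible of it).
- eyes.trace(thing, camera): "pixels" (384x512 bool, what is visible of it) and "point" ([column, row] in pixels, amid what is visible of it).
- eyes.landmark_of(thing, camera): "point" ([column, row] in pixels: a listed point, or the origin of a listed thing).
The state is a dict: "clock": time; "joint_positions": joint angles; "qvel": joint speeds; "joint_torque": joint torques, N m; "ee_pos": TCP position; "orientation": TCP orientation; "force": force on the tool from outside, world axes, zero at the start; "ft_torque": the same for the moment, N m; "gripper_width": opening from 0.0 (shut) to 1.0 (fully open).
Only numpy, scipy, OpenCV 4.12 (cv2) and the standard library are available. Lean on these libraries where they do the work, as an engineer would, in place of code of your own. Each camera call takes 0.05 s, during which the arm holds its last target.

## Working session

There is one attempt and no reset: what is moved stays moved. The work goes in short steps, Python scripts to look and compute and a tool call to move; the robot and the scene stay as the last step left them, time stands still between calls to the robot, and variables do not carry over. Pictures are saved under pics/ and viewed, and the job is handed in when it is done.

Besides the shell and the picture viewer there is one more tool, called after "Emit:" by a JSON object that holds its "fn" and its "kwargs". play_rows: Moves the arm, as the interface text tells. Its arguments: {"type":"object","properties":{"targets":{"type":"string"},"grip_force":{"type":"number"}},"required":["targets"]}

```bash
ls; mkdir -p pics; python3 - <<'E'
from plant import telemetry, eyes, order
import cv2, numpy as np
print(telemetry.sense())
for n in ("scene","top","wrist"):
    im=eyes.grab_frame(n); cv2.imwrite(f"pics/a_{n}.png",im)
    c=eyes.camera_info(n); print(n,c)
E
```

```text
pics
{'clock': 0.0, 'joint_positions': array([ 0.9955132 ,  0.42669008,  0.07386451,  1.60658993, -0.03410357,
        1.11082111, -0.06711239]), 'qvel': array([ 1.77462371e-03,  3.42502203e-04,  2.34039210e-04,  2.44949201e-04,
        1.03012175e-04, -1.25892716e-04,  8.84641486e-05]), 'joint_torque': array([-2.16495631e-03, -9.35824656e+01,  3.66540089e+00, -4.54197407e+01,
       -4.89509571e-02,  2.00781366e-02,  4.22554911e-05]), 'ee_pos': array([ 0.27858357, -0.61435238,  0.20481153]), 'orientation': array([ 8.40529946e-01, -5.41764728e-01, -5.48146376e-04, -2.98950104e-04]), 'force': array([0.51885798, 0.15209806, 0.27014819]), 'ft_torque': array([ 0.00566721, -0.00483597, -0.03925807]), 'gripper_width': 1.0002630870259828}
scene {'fov_y': 46.92463067394187, 'cx': 260.5088552858302, 'cy': 182.58002289713173, 'extrinsics': array([[-0.67056274,  0.40005797, -0.62473933,  1.12203392],
       [ 0.741744  ,  0.34713687, -0.57385697,  0.55078305],
       [-0.012706  , -0.84820376, -0.52951765,  0.64371795],
       [ 0.        ,  0.        ,  0.        ,  1.        ]])}
top {'fov_y': 48.29134867749384, 'cx': 255.4863764935046, 'cy': 188.1938845870439, 'extrinsics': array([[-0.02901147, -0.97988539,  0.19744103,  0.33762721],
       [-0.99954861,  0.02998123,  0.00192361,  0.0168365 ],
       [-0.00780444, -0.1972961 , -0.98031288,  1.09636423],
       [ 0.        ,  0.        ,  0.        ,  1.        ]])}
wrist {'fov_y': 65.70646984690485, 'cx': 255.7683662986855, 'cy': 195.44891621076724, 'T_tool_cam': array([[ 9.99998394e-01, -1.46309276e-03,  1.03518071e-03,
         5.14648561e-04],
       [ 1.11286242e-03,  9.59628245e-01,  2.81269252e-01,
        -8.27303051e-02],
       [-1.40491166e-03, -2.81267648e-01,  9.59628332e-01,
        -1.79348455e-01],
       [ 0.00000000e+00,  0.00000000e+00,  0.00000000e+00,
         1.00000000e+00]])}
```

View pics/a_scene.png

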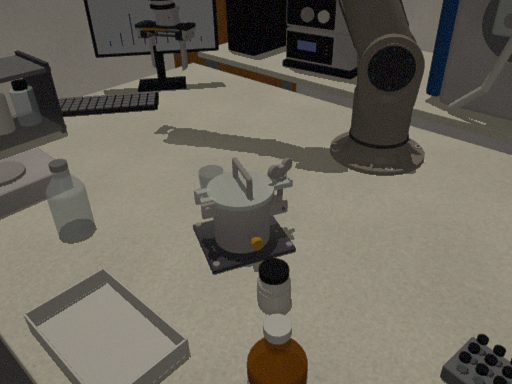

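View pics/a_top.png

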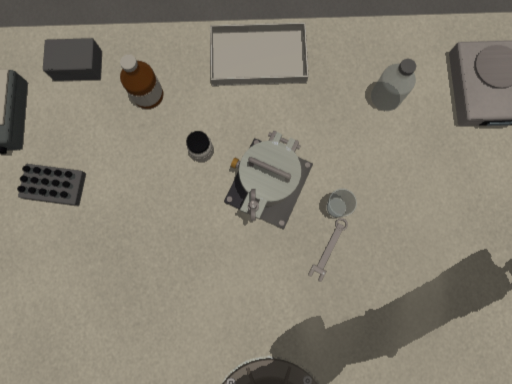

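```bash
cat > h.py <<'E'
from plant import telemetry, eyes, order
import cv2, numpy as np
from scipy.spatial.transform import Rotation as R
def ray(cam,uv):
    c=eyes.camera_info(cam); f=192/np.tan(np.radians(c['fov_y']/2))
    d=np.array([(uv[0]-c['cx'])/f,(uv[1]-c['cy'])/f,1.0])
    if cam=='wrist':
        s=telemetry.sense(); T=np.eye(4);T[:3,:3]=R.from_quat(s['orientation']).as_matrix();T[:3,3]=s['ee_pos']
        E=T@c['T_tool_cam']; r=np.hypot(*d[:2]); d=np.array([d[0]/r*np.sin(r),d[1]/r*np.sin(r),np.cos(r)])
    else: E=c['extrinsics']
    return E[:3,3],E[:3,:3]@d/np.linalg.norm(d)
def tri(rs):
    A=sum(np.eye(3)-np.outer(d,d) for o,d in rs); b=sum((np.eye(3)-np.outer(d,d))@o for o,d in rs)
    p=np.linalg.solve(A,b); return p,[np.linalg.norm((np.eye(3)-np.outer(d,d))@(p-o)) for o,d in rs]
def proj(cam,P):
    c=eyes.camera_info(cam); f=192/np.tan(np.radians(c['fov_y']/2))
    if cam=='wrist':
        s=telemetry.sense(); T=np.eye(4);T[:3,:3]=R.from_quat(s['orientation']).as_matrix();T[:3,3]=s['ee_pos']
        E=T@c['T_tool_cam']
    else: E=c['extrinsics']
    q=(np.asarray(P)-E[:3,3])@E[:3,:3]
    if cam=='wrist':
        r=np.hypot(q[0],q[1]); th=np.arctan2(r,q[2]); return np.array([c['cx']+f*th*q[0]/r,c['cy']+f*th*q[1]/r])
    return np.array([c['cx']+f*q[0]/q[2],c['cy']+f*q[1]/q[2]])
E
python3 - <<'E'
from h import *
for t in ["pot","lid_hinge","bolt_pivot","lug_seat","nut_grip","lid_bar","lug_tip","beaker","jar","wrench"]:
    rs=[];o=[]
    for c in ("scene","top"):
        l=eyes.landmark_of(t,c)
        if l: o.append((c,np.round(l[0]['point'],1),round(l[0]['conf'],2),len(l))); rs.append(ray(c,l[0]['point']))
    if len(rs)==2:
        p,e=tri(rs); o.append((p.round(4),np.round(e,4)))
    print(t,o)
E
```

```text
pot [('scene', array([240.8, 241.5]), 0.68, 2), ('top', array([268.8, 184.8]), 0.71, 1), (array([ 0.5698, -0.018 , -0.0096]), array([0.0021, 0.0021]))]
lid_hinge [('scene', array([198.9, 200.4]), 0.8, 1), ('top', array([288.5, 138.3]), 0.8, 1), (array([ 0.6491, -0.0612,  0.1271]), array([0.0021, 0.0021]))]
bolt_pivot [('scene', array([278.9, 200.2]), 0.86, 1), ('top', array([255.6, 212.5]), 0.87, 1), (array([0.4834, 0.0202, 0.0782]), array([0.0002, 0.0002]))]
lug_seat [('scene', array([278.4, 179. ]), 0.88, 1)]
nut_grip [('top', array([253.4, 203.4]), 0.74, 1)]
lid_bar [('top', array([266.7, 169.4]), 0.71, 1)]
lug_tip [('scene', array([287.7, 177.8]), 0.79, 1), ('top', array([251.2, 210.4]), 0.9, 2), (array([0.4769, 0.0333, 0.1405]), array([0.0043, 0.0043]))]
beaker [('scene', array([215.1, 196.6]), 0.68, 1), ('top', array([336.6, 208.6]), 0.68, 1), (array([ 0.4967, -0.1869,  0.0041]), array([0.0015, 0.0015]))]
jar [('scene', array([271.8, 298.1]), 0.58, 1), ('top', array([199.5, 154. ]), 0.89, 2), (array([0.6592, 0.1596, 0.0017]), array([0.0066, 0.0066]))]
wrench [('top', array([332. , 248.8]), 0.7, 1)]
```

```bash
cat >> h.py <<'E'
PTS={"pot":(0,0,0),"lid_hinge":(.082,0,.130),"bolt_pivot":(-.092,0,.075),"lug_seat":(-.092,0,.142),"nut_grip":(-.092,0,.1645),"lid_bar":(-.005,0,.184),"lug_tip":(-.111,0,.136)}
def p2w(p,q):
    x,y,a=p; c,s=np.cos(a),np.sin(a); q=np.asarray(q); return np.array([x+c*q[0]-s*q[1],y+s*q[0]+c*q[1],q[2]])
E
python3 - <<'E'
from h import *
from scipy.optimize import least_squares
ob=[]
for c in ("scene","top"):
    eyes.grab_frame(c)
    for t in PTS:
        l=eyes.landmark_of(t,c)
        if l and l[0]['conf']>.5: ob.append((c,t,np.array(l[0]['point'])))
f=lambda p:np.concatenate([proj(c,p2w(p,PTS[t]))-u for c,t,u in ob])
r=least_squares(f,[.568,-.018,-.45],loss='soft_l1',f_scale=1.5)
print(r.x)
for (c,t,u),e in zip(ob,f(r.x).reshape(-1,2)): print(c,t,u.round(1),e.round(1))
im=cv2.resize(eyes.grab_frame("top")[90:270,170:370],None,fx=3.0,fy=3.0,interpolation=2)
im2=cv2.resize(eyes.grab_frame("scene")[140:280,170:330],None,fx=4,fy=4,interpolation=2)
cv2.imwrite("pics/b1.png",im);cv2.imwrite("pics/b2.png",im2)
for l in ([0,0,.184],[-.092,0,.164]): print(p2w(r.x,l))
E
```

```text
[ 0.57169009 -0.01630502 -0.47726711]
scene pot [243.6 243.1] [-2.1 -4. ]
scene lid_hinge [200.1 199.1] [1.7 0.2]
scene bolt_pivot [280.2 202.5] [-1.2  1.1]
scene lug_seat [242.  171.2] [37.3  7. ]
scene nut_grip [279.2 165.5] [0.2 3.8]
scene lid_bar [244.2 169.6] [-3.6 -0.6]
scene lug_tip [202.3 201. ] [ 85.  -22.1]
top pot [267.1 185.4] [ 1.7 -2.6]
top lid_hinge [288.5 135.5] [-3.5  5. ]
top bolt_pivot [252.9 204.5] [0.3 5.5]
top lug_seat [255.4 207.3] [-2.6 -1.7]
top nut_grip [250.4 206.9] [ 2.2 -2.9]
top lid_bar [269.8 167.3] [-0.1 -0. ]
top lug_tip [247.8 213. ] [1.4 0.5]
[ 0.57169009 -0.01630502  0.184     ]
[0.48997075 0.02595549 0.164     ]
```

View pics/b1.png

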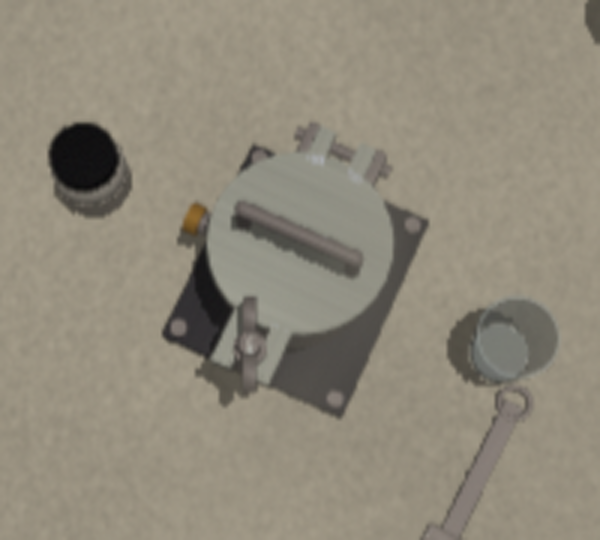

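View pics/b2.png

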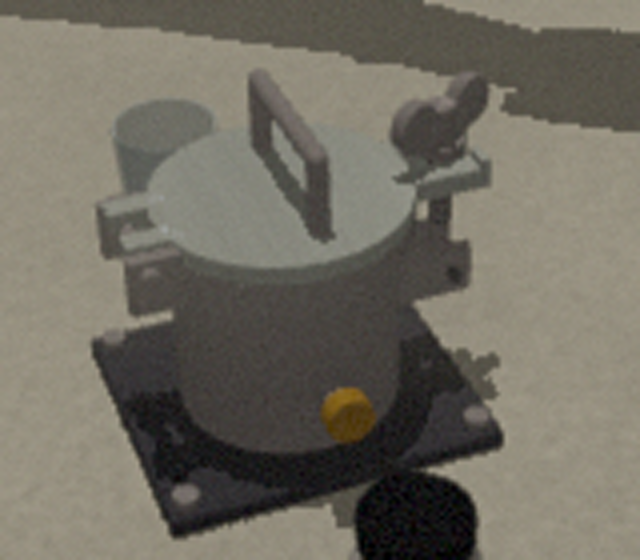

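```bash
cat >> h.py <<'E'
def Rdown(yaw):
    x=np.array([np.cos(yaw),np.sin(yaw),0]); z=np.array([0,0,-1.]); return np.c_[x,np.cross(z,x),z]
def rel(P,Rt):
    s=telemetry.sense(); R0=R.from_quat(s['orientation']).as_matrix()
    return (R0.T@(np.asarray(P)-s['ee_pos'])*100).round(2), R.from_matrix(R0.T@Rt).as_rotvec().round(3)
E
python3 - <<'E'
from h import *
print(rel([.489,.024,.30],Rdown(-np.pi/2)))
E
```

```text
(array([-49.49, -45.52,  -9.45]), array([-0.   ,  0.   ,  0.426]))
```

Emit:
{"fn": "play_rows", "kwargs": {"targets": "0 0 -4 0 0 0 9.4;0 0 -8 0 0 0 9.4;-49.5 -45.5 -9.5 0 0 0.43 9.4;-49.5 -45.5 -9.5 0 0 0.43 9.4;-49.5 -45.5 -9.5 0 0 0.43 9.4;-49.5 -45.5 -9.5 0 0 0.43 9.4;-49.5 -45.5 -9.5 0 0 0.43 9.4;-49.5 -45.5 -9.5 0 0 0.43 9.4;-49.5 -45.5 -9.5 0 0 0.43 9.4;-49.5 -45.5 -9.5 0 0 0.43 9.4;-49.5 -45.5 -9.5 0 0 0.43 9.4;-49.5 -45.5 -9.5 0 0 0.43 9.4"}}

```text
clock: 3.05
ee_pos: [0.4081, -0.22, 0.2952]
orientation: [-0.706, 0.709, -0.0, 0.0]
force: [0.9, -0.9, 0.2]
gripper_width: 0.999
```

```bash
python3 - <<'E'
from h import *
s=telemetry.sense(); print(s['clock'],s['joint_positions'].round(2),s['ee_pos'])
print(rel([.489,.024,.30],Rdown(-np.pi/2)))
E
```

```text
3.05 [ 0.49  0.   -0.14  1.94  0.    1.2  -1.22] [ 0.40805713 -0.22002677  0.29515277]
(array([-24.44,  -7.99,  -0.49]), array([-0.001, -0.001, -0.004]))
```

Emit:
{"fn": "play_rows", "kwargs": {"targets": "-24.4 -8 -0.5 0 0 0 9.4;-24.4 -8 -0.5 0 0 0 9.4;-24.4 -8 -0.5 0 0 0 9.4;-24.4 -8 -0.5 0 0 0 9.4;-24.4 -8 -0.5 0 0 0 9.4;-24.4 -8 -0.5 0 0 0 9.4;-24.4 -8 -0.5 0 0 0 9.4;-24.4 -8 -0.5 0 0 0 9.4;-24.4 -8 -0.5 0 0 0 9.4;-24.4 -8 -0.5 0 0 0 9.4"}}

```text
clock: 3.88
ee_pos: [0.4887, 0.0206, 0.2997]
orientation: [-0.705, 0.709, -0.0, -0.0]
force: [0.1, -0.7, 1.0]
gripper_width: 1.0
```

```bash
cat > look.py <<'E'
from h import *
import sys
s=telemetry.sense(); print(s['clock'],s['joint_positions'].round(2),s['ee_pos'].round(4),s['force'].round(1))
for a in sys.argv[1:]:
    n,f=a.split(':'); im=eyes.grab_frame(n); cv2.imwrite(f"pics/{f}.png",im)
E
python3 look.py wrist:c1; python3 - <<'E'
from h import *
p=[ 0.57169,-0.0163,-0.47727]
for t in PTS:
    l=eyes.landmark_of(t,"wrist")
    if l:
        o,d=ray("wrist",l[0]['point']); z=PTS[t][2]; q=o+d*(z-o[2])/d[2]
        print(t,np.round(l[0]['point'],1),round(l[0]['conf'],2),'at z',q.round(4),'pred',p2w(p,PTS[t]).round(4), proj("wrist",p2w(p,PTS[t])).round(1))
E
```

```text
3.8833 [ 0.21  0.06 -0.4   1.87  0.03  1.22 -1.77] [0.4887 0.0206 0.2997] [ 0.1 -0.7  1. ]
pot [276.6 108.2] 0.73 at z [ 0.5759 -0.0142  0.    ] pred [ 0.5717 -0.0163  0.    ] [277.9 110.8]
lid_hinge [319.1  47.3] 0.94 at z [ 0.6497 -0.0553  0.13  ] pred [ 0.6445 -0.054   0.13  ] [318.   51.4]
bolt_pivot [253. 171.] 0.84 at z [0.4889 0.0239 0.075 ] pred [0.49  0.026 0.075] [251.5 170.2]
lug_seat [255.2 184.4] 0.94 at z [0.4866 0.021  0.142 ] pred [0.49  0.026 0.142] [251.  181.7]
nut_grip [253.7 184.9] 0.87 at z [0.4918 0.0228 0.1645] pred [0.49   0.026  0.1645] [250.8 186.5]
lid_bar [290.  111.2] 0.95 at z [ 0.5717 -0.0135  0.184 ] pred [ 0.5672 -0.014   0.184 ] [290.5 115.6]
lug_tip [247.  193.6] 0.96 at z [0.4739 0.0314 0.136 ] pred [0.4731 0.0347 0.136 ] [244.3 194.2]
```

View pics/c1.png

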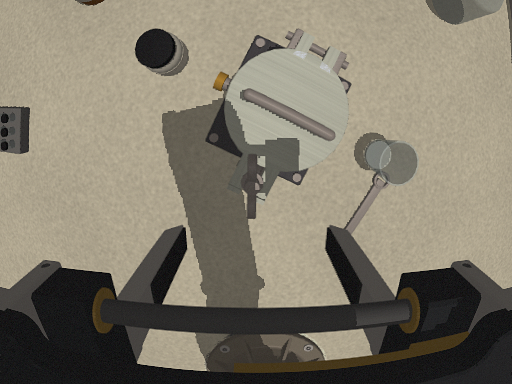

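```bash
python3 - <<'E'
from h import *
from scipy.optimize import least_squares
ob=[]
for c in ("scene","top","wrist"):
    for k in range(2):
      eyes.grab_frame(c)
      for t in PTS:
        if t=='pot' : continue
        l=eyes.landmark_of(t,c)
        if l and l[0]['conf']>.6: ob.append((c,t,np.array(l[0]['point'])))
f=lambda p:np.concatenate([(proj(c,p2w(p,PTS[t]))-u)*(1.5 if c=='wrist' else 1) for c,t,u in ob])
r=least_squares(f,[.57169,-.016,-.47],loss='soft_l1',f_scale=1.5)
print(r.x, 'nut',p2w(r.x,PTS['nut_grip']))
for (c,t,u),e in zip(ob,f(r.x).reshape(-1,2)): print(c,t,u.round(1),e.round(1))
im=eyes.grab_frame("wrist")[130:240,190:320]
cv2.imwrite("pics/c2.png",cv2.resize(im,None,fx=5,fy=5,interpolation=2))
for n in (0.4,.45,.5):
  for s in (-.036,.036):
    a=r.x[2]+n; N=p2w(r.x,PTS['nut_grip']); print(n,proj("wrist",N+[s*np.cos(a),s*np.sin(a),.012]))
E
```

```text
[ 0.57390395 -0.01556729 -0.44644369] nut [0.49092103 0.02415468 0.1645    ]
scene lid_hinge [197.4 200.6] [ 4.1 -0. ]
scene bolt_pivot [279.1 200. ] [-0.9  3.5]
scene lug_seat [278.7 178.5] [-0.3 -0.4]
scene nut_grip [280.3 165.9] [-1.8  3.3]
scene lid_bar [242.7 167.3] [-2.6  2.2]
scene lug_tip [291.6 179. ] [-5.3 -0.4]
scene lid_hinge [203.3 198.8] [-1.8  1.8]
scene bolt_pivot [277.8 198.6] [0.4 4.9]
scene lug_seat [281.1 176.9] [-2.7  1.2]
scene lid_bar [241.9 170.9] [-1.8 -1.4]
scene lug_tip [286.2 175.4] [0.1 3.2]
wrist lid_hinge [315.7  48.3] [1.6 0.7]
wrist bolt_pivot [251.3 174.6] [ 3.4 -7.4]
wrist lug_seat [253.8 180.8] [-0.9  0.2]
wrist nut_grip [253.4 185.3] [-0.6  0.7]
wrist lid_bar [291.  112.8] [-0.8  1.1]
wrist lug_tip [247.2 195.2] [-1.1 -2.3]
wrist lid_hinge [320.7  47.8] [-5.9  1.5]
wrist bolt_pivot [252.2 170.3] [ 2. -1.]
wrist lug_seat [252.6 181.4] [ 0.9 -0.7]
wrist nut_grip [252.3 184.4] [1.1 2. ]
wrist lid_bar [292.7 111. ] [-3.3  3.8]
0.4 [251.67828288 220.51461746]
0.4 [254.30524068 154.77529442]
0.45 [253.32922482 220.53976683]
0.45 [252.55109831 154.7489898 ]
0.5 [254.97939168 220.48749368]
0.5 [250.79815721 154.81010236]
```

View pics/c2.png

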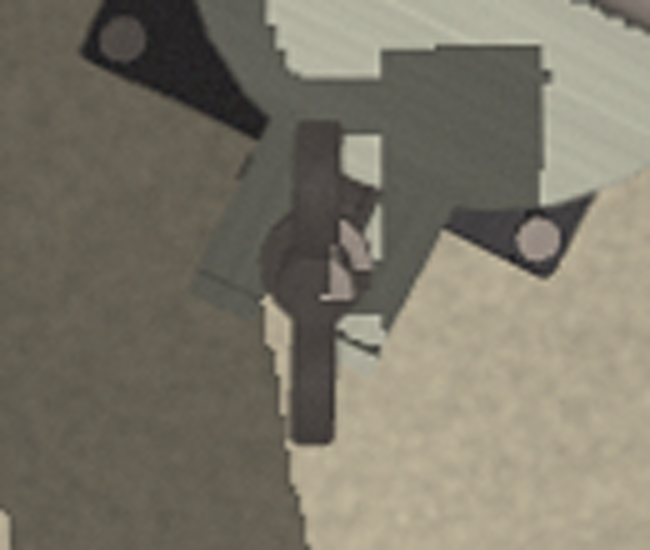

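```bash
python3 - <<'E'
from h import *
print(rel([.492,.024,.156],Rdown(-np.pi/2-.03)))
E
```

```text
(array([-0.23, -0.3 , 14.38]), array([-0.   ,  0.   ,  0.026]))
```

Emit:
{"fn": "play_rows", "kwargs": {"targets": "-0.2 -0.3 4 0 0 0.026 7;-0.2 -0.3 8 0 0 0.026 6;-0.2 -0.3 11 0 0 0.026 5;-0.2 -0.3 13 0 0 0.026 5;-0.2 -0.3 14 0 0 0.026 5;-0.2 -0.3 14.4 0 0 0.026 5;-0.2 -0.3 14.4 0 0 0.026 5;-0.2 -0.3 14.4 0 0 0.026 5"}}

```text
clock: 7.1
ee_pos: [0.4927, 0.0238, 0.1569]
orientation: [-0.696, 0.718, -0.0, 0.001]
force: [0.8, 0.4, 0.5]
gripper_width: 0.533
```

```bash
python3 look.py wrist:d1 scene:d2; python3 - <<'E'
from h import *
print(rel([.492,.024,.156],Rdown(-np.pi/2-.03)))
im=cv2.imread("pics/d2.png")[110:280,170:360]; cv2.imwrite("pics/d2.png",cv2.resize(im,None,fx=3.5,fy=3.5,interpolation=2))
E
```

```text
7.1 [ 0.18  0.21 -0.41  2.04  0.1   0.91 -1.88] [0.4927 0.0238 0.1569] [0.8 0.4 0.5]
(array([-0.02,  0.08,  0.11]), array([-0.002,  0.   , -0.   ]))
```

View pics/d1.png

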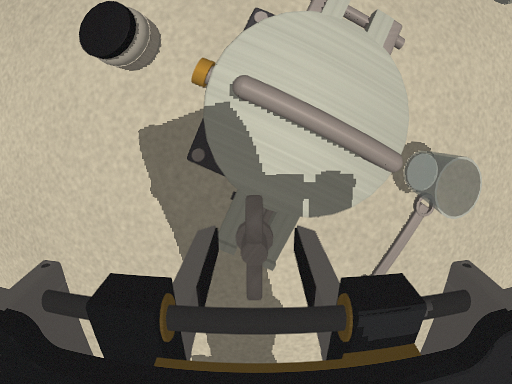

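View pics/d2.png

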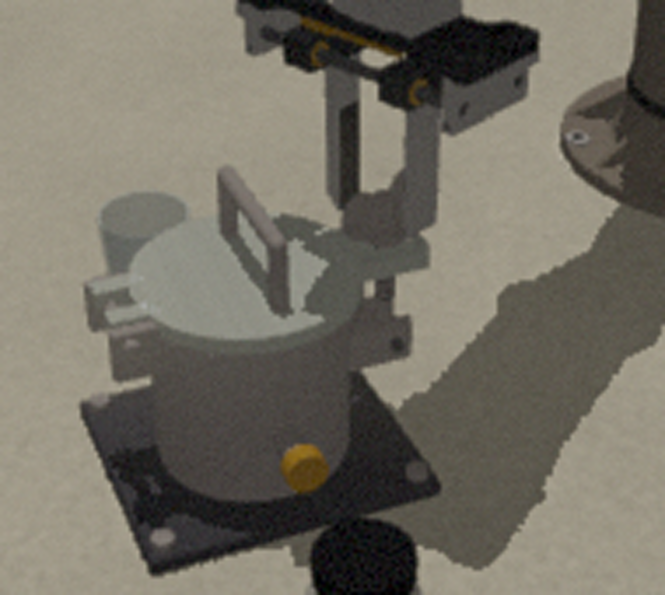

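Emit:
{"fn": "play_rows", "kwargs": {"targets": "0 0 0 0 0 0 0.8;0 0 0 0 0 0 0.8;0 0 0 0 0 0 0.8;0 0 0 0 0 0 0.8;0 0 0 0 0 0 0.8;0 0 0 0 0 0 0.8", "grip_force": 20}}

```text
clock: 7.7
ee_pos: [0.492, 0.0237, 0.1558]
orientation: [-0.696, 0.718, 0.0, 0.0]
force: [0.5, 6.1, 0.6]
gripper_width: 0.139
```

Emit:
{"fn": "play_rows", "kwargs": {"targets": "0 0 0 0 0 0 0.8;0 0 0 0 0 0 0.8;0 0 0 0 0 0 0.8;0 0 -0.03 0 0 -0.1 0.8;0 0 -0.06 0 0 -0.2 0.8;0 0 -0.09 0 0 -0.3 0.8;0 0 -0.12 0 0 -0.4 0.8;0 0 -0.12 0 0 -0.4 0.8"}}

```text
clock: 8.37
ee_pos: [0.4918, 0.0254, 0.1565]
orientation: [0.827, -0.562, -0.001, -0.001]
force: [0.9, 10.0, -8.5]
gripper_width: 0.122
```

```bash
python3 look.py wrist:e1; python3 -c "
from h import *
s=telemetry.sense();print(s['force'],s['ft_torque'],s['gripper_width'])"
```

```text
8.3667 [ 0.23  0.22 -0.47  2.03  0.12  0.92 -1.49] [0.4918 0.0254 0.1565] [ 0.9 10.  -8.5]
[ 1.18401668  9.56041028 -7.81213733] [ 2.42837096 -0.44493775 -0.16259066] 0.12033040081393799
```

View pics/e1.png

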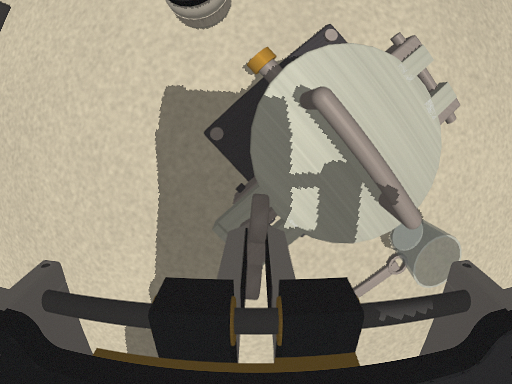

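Emit:
{"fn": "play_rows", "kwargs": {"targets": "-0.1 0 -0.02 0 0 -0.1 0.8;-0.2 -0.1 -0.05 0 0 -0.2 0.8;-0.2 -0.1 -0.08 0 0 -0.3 0.8;-0.2 -0.1 -0.11 0 0 -0.4 0.8;-0.2 -0.1 -0.14 0 0 -0.5 0.8;-0.2 -0.1 -0.17 0 0 -0.6 0.8;-0.2 -0.1 -0.2 0 0 -0.7 0.8;-0.2 -0.1 -0.23 0 0 -0.8 0.8;-0.2 -0.1 -0.26 0 0 -0.9 0.8;-0.2 -0.1 -0.29 0 0 -1 0.8;-0.2 -0.1 -0.32 0 0 -1.1 0.8;-0.2 -0.1 -0.32 0 0 -1.1 0.8"}}

```text
clock: 9.42
ee_pos: [0.4906, 0.0268, 0.1596]
orientation: [0.999, -0.047, -0.002, -0.0]
force: [-8.9, 5.6, 1.9]
gripper_width: 0.112
```

```bash
python3 look.py wrist:e2 scene:e2s; python3 -c "
from h import *
s=telemetry.sense();print(s['force'],s['ft_torque'],s['gripper_width'],R.from_quat(s['orientation']).as_matrix().round(3))"
```

```text
9.4167 [ 0.37  0.23 -0.63  2.02  0.17  0.94 -0.44] [0.4906 0.0268 0.1596] [-8.9  5.6  1.9]
[-7.9915503   5.99384947  0.24251275] [ 1.37071195  1.97294178 -0.12458728] 0.11615985701288094 [[ 0.995 -0.1   -0.003]
 [-0.1   -0.995  0.001]
 [-0.003 -0.001 -1.   ]]
```

View pics/e2.png

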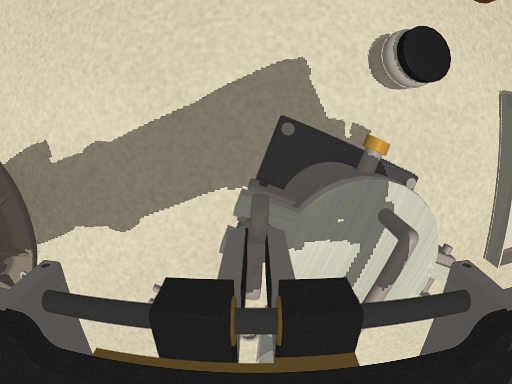

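Emit:
{"fn": "play_rows", "kwargs": {"targets": "-0.1 -0.1 -0.03 0 0 -0.1 0.8;-0.1 -0.1 -0.06 0 0 -0.2 0.8;-0.1 -0.1 -0.09 0 0 -0.3 0.8;-0.1 -0.1 -0.12 0 0 -0.4 0.8;-0.1 -0.1 -0.15 0 0 -0.5 0.8;-0.1 -0.1 -0.18 0 0 -0.6 0.8;-0.1 -0.1 -0.21 0 0 -0.7 0.8;-0.1 -0.1 -0.24 0 0 -0.8 0.8;-0.1 -0.1 -0.27 0 0 -0.9 0.8;-0.1 -0.1 -0.3 0 0 -1 0.8;-0.1 -0.1 -0.32 0 0 -1.07 0.8;-0.1 -0.1 -0.32 0 0 -1.07 0.8"}}

```text
clock: 10.52
ee_pos: [0.4893, 0.0264, 0.1631]
orientation: [0.884, 0.468, -0.002, -0.0]
force: [-13.2, -2.6, 13.4]
gripper_width: 0.108
```

```bash
python3 look.py wrist:e3 scene:e3s top:e3t; python3 -c "
from h import *
s=telemetry.sense();print(s['force'],s['ft_torque'],s['gripper_width'],R.from_quat(s['orientation']).as_matrix().round(3))
im=cv2.imread('pics/e3s.png')[110:280,170:360]; cv2.imwrite('pics/e3s.png',cv2.resize(im,None,fx=3.5,fy=3.5,interpolation=2))"
```

```text
10.5167 [ 0.52  0.26 -0.81  2.01  0.23  0.96  0.57] [0.4893 0.0264 0.1631] [-13.2  -2.6  13.4]
[-14.12674847  -2.89090278  12.35585099] [-0.74005893  3.27813127 -0.13087455] 0.10127616308201132 [[ 0.567  0.824 -0.004]
 [ 0.824 -0.567 -0.001]
 [-0.003 -0.003 -1.   ]]
```

View pics/e3.png

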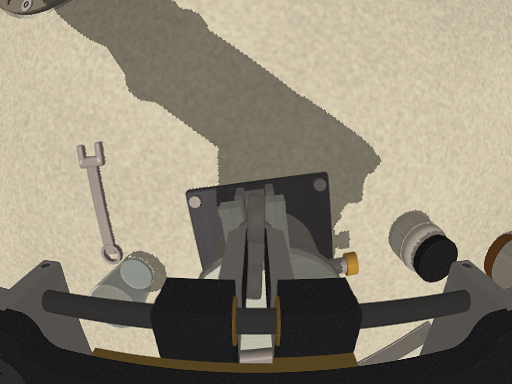

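View pics/e3s.png

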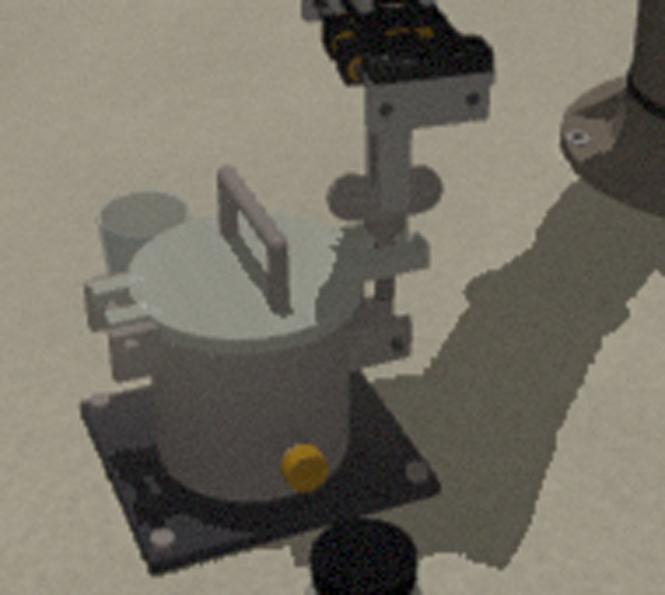

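Emit:
{"fn": "play_rows", "kwargs": {"targets": "0 0 0 0 0 0 4;0 0 0 0 0 0 4;0 0 0 0 0 0 4;0 0 0 0 0 0 4;0 0 -2 0 0 0 4;0 0 -4 0 0 0 4;0 0 -6 0 0 0 4;0 0 -6 0 0 0 4;0 0 -6 0 0 0 0"}}

```text
clock: 11.42
ee_pos: [0.4919, 0.027, 0.2241]
orientation: [0.885, 0.466, 0.001, 0.001]
force: [-0.3, -0.4, -0.7]
gripper_width: 0.382
```

```bash
python3 look.py wrist:f1 scene:f1s; python3 - <<'E'
from h import *
p=[.5739,-.01557,-.4464]
for q in ([-.038,0,.22],[-.038,0,.163],[-.105,0,.163]): print(rel(p2w(p,q),Rdown(p[2]+np.pi/2)))
for n in ("nut_grip","lug_tip","lug_seat","lid_bar","bolt_pivot"):
  l=eyes.landmark_of(n,"wrist")
  if l:
    z={"nut_grip":.173}.get(n,PTS[n][2]); o,d=ray("wrist",l[0]['point']); w=o+d*(z-o[2])/d[2]
    print(n,l[0]['point'],l[0]['conf'],w, p2w(p,PTS[n]))
im=cv2.imread('pics/f1s.png')[110:280,170:360]; cv2.imwrite('pics/f1s.png',cv2.resize(im,None,fx=3.5,fy=3.5,interpolation=2))
E
```

```text
11.4167 [ 0.56  0.18 -0.82  1.95  0.16  1.07  0.64] [0.4919 0.027  0.2241] [-0.3 -0.4 -0.7]
(array([0.61, 5.48, 0.27]), array([-0.   ,  0.   , -0.156]))
(array([0.61, 5.48, 5.97]), array([-0.   ,  0.   , -0.156]))
(array([-0.43, -1.14,  5.98]), array([-0.   ,  0.   , -0.156]))
nut_grip [250.0, 213.3] 0.58 [0.48902694 0.02226702 0.173     ] [0.49091534 0.02414834 0.1645    ]
lug_tip [249.7, 178.2] 0.67 [0.47128745 0.03345966 0.136     ] [0.47377721 0.03235104 0.136     ]
lug_seat [253.2, 201.9] 0.7 [0.49041898 0.02429642 0.142     ] [0.49091534 0.02414834 0.142     ]
lid_bar [266.0, 303.3] 0.77 [ 0.56524321 -0.01303345  0.184     ] [ 0.56938996 -0.01341139  0.184     ]
bolt_pivot [252.0, 183.9] 0.87 [0.48938017 0.02275741 0.075     ] [0.49091534 0.02414834 0.075     ]
```

View pics/f1.png

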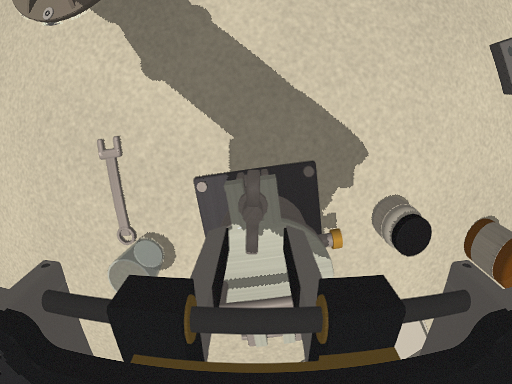

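View pics/f1s.png

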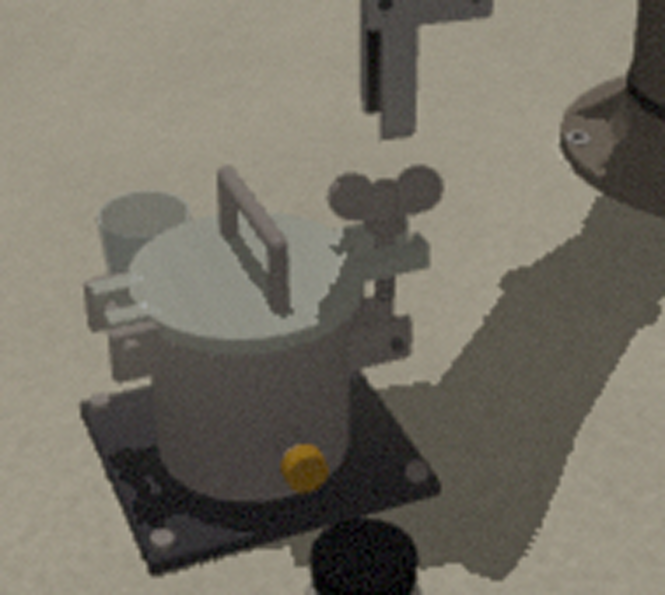

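Emit:
{"fn": "play_rows", "kwargs": {"targets": "0.3 2.5 0 0 0 -0.1 0;0.6 5.4 0 0 0 -0.156 0;0.6 5.4 0 0 0 -0.156 0;0.6 5.4 0 0 0 -0.156 0;0.6 5.4 2 0 0 -0.156 0;0.6 5.4 4 0 0 -0.156 0;0.6 5.4 5.5 0 0 -0.156 0;0.6 5.4 6 0 0 -0.156 0;0.6 5.4 6 0 0 -0.156 0", "grip_force": 20}}

```text
clock: 12.52
ee_pos: [0.5381, 0.0018, 0.1624]
orientation: [0.846, 0.533, -0.001, -0.001]
force: [-0.1, -0.0, -0.1]
gripper_width: 0.005
```

```bash
python3 look.py wrist:g1 scene:g1s; python3 - <<'E'
from h import *
p=[.5739,-.01557,-.4464]
for q in ([-.038,0,.163],[-.105,0,.163]): print(rel(p2w(p,q),Rdown(p[2]+np.pi/2)))
im=cv2.imread('pics/g1s.png')[110:280,170:360]; cv2.imwrite('pics/g1s.png',cv2.resize(im,None,fx=3.5,fy=3.5,interpolation=2))
E
```

```text
12.5167 [ 0.54  0.35 -0.79  1.92  0.29  1.    0.74] [0.5381 0.0018 0.1624] [-0.1 -0.  -0.1]
(array([-0.07,  0.07,  0.1 ]), array([ 0.   , -0.   ,  0.001]))
(array([-0.07, -6.63,  0.1 ]), array([ 0.   , -0.   ,  0.001]))
```

View pics/g1s.png

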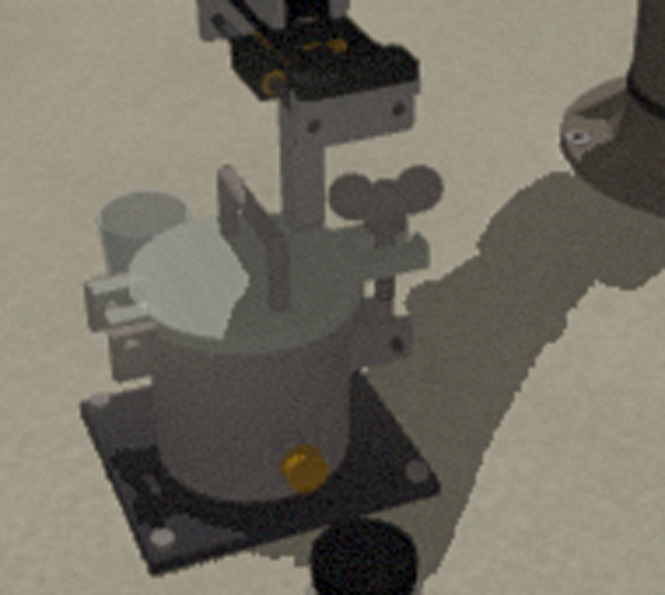

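Emit:
{"fn": "play_rows", "kwargs": {"targets": "0 -1 0 0 0 0 0;0 -2 0 0 0 0 0;0 -3 0 0 0 0 0;0 -4 0 0 0 0 0;0 -5 0 0 0 0 0;0 -6 0 0 0 0 0;0 -7 0 0 0 0 0;0 -7 0 0 0 0 0;0 -7 0 0 0 0 0;0 -7 0 0 0 0 0"}}

```text
clock: 13.45
ee_pos: [0.4764, 0.0314, 0.1635]
orientation: [0.846, 0.533, 0.0, 0.0]
force: [-0.1, -0.2, -0.7]
gripper_width: 0.005
```

```bash
python3 look.py scene:g2s; python3 - <<'E'
from h import *
im=cv2.imread('pics/g2s.png')[110:280,170:360]; cv2.imwrite('pics/g2s.png',cv2.resize(im,None,fx=3.5,fy=3.5,interpolation=2))
E
```

```text
13.45 [ 0.55  0.24 -0.84  2.04  0.22  0.95  0.72] [0.4764 0.0314 0.1635] [-0.1 -0.2 -0.7]
```

View pics/g2s.png

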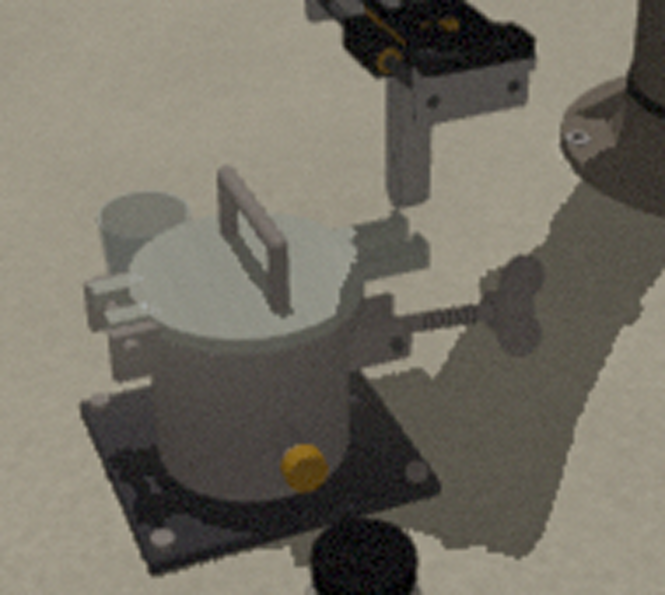

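```bash
python3 - <<'E'
from h import *
p=[.5739,-.01557,-.4464]
print(rel(p2w(p,[-.005,0,.24]),Rdown(p[2])))
E
```

```text
(array([-0.03, 10.32, -7.66]), array([-0.   , -0.   ,  1.571]))
```

Emit:
{"fn": "play_rows", "kwargs": {"targets": "0 0 -4 0 0 0.12 4;0 0 -7.7 0 0 0.24 4;0 3 -7.7 0 0 0.36 5;0 6 -7.7 0 0 0.48 6;0 9 -7.7 0 0 0.6 6;0 10.3 -7.7 0 0 0.72 6;0 10.3 -7.7 0 0 0.84 6;0 10.3 -7.7 0 0 0.96 6;0 10.3 -7.7 0 0 1.08 6;0 10.3 -7.7 0 0 1.2 6;0 10.3 -7.7 0 0 1.32 6;0 10.3 -7.7 0 0 1.44 6"}}

```text
clock: 14.5
ee_pos: [0.5693, -0.0131, 0.24]
orientation: [0.987, -0.16, -0.0, -0.0]
force: [0.1, 0.4, -1.1]
gripper_width: 0.639
```

```bash
python3 look.py wrist:h1 ; python3 - <<'E'
from h import *
p=[.5739,-.01557,-.4464]
print(rel(p2w(p,[-.005,0,.24]),Rdown(p[2])))
for n in ("lug_tip","lug_seat","lid_bar","bolt_pivot","lid_hinge"):
  l=eyes.landmark_of(n,"wrist")
  if l:
    z=PTS[n][2]; o,d=ray("wrist",l[0]['point']); w=o+d*(z-o[2])/d[2]
    print(n,l[0]['point'],l[0]['conf'],w, p2w(p,PTS[n]))
E
```

```text
14.5 [ 0.4   0.28 -0.59  1.78  0.17  1.14 -0.56] [ 0.5693 -0.0131  0.24  ] [ 0.1  0.4 -1.1]
(array([0.02, 0.03, 0.01]), array([-0.   ,  0.   ,  0.115]))
lug_tip [155.9, 180.1] 0.89 [0.47837209 0.03293113 0.136     ] [0.47377721 0.03235104 0.136     ]
lug_seat [169.7, 188.4] 0.84 [0.49112184 0.02064643 0.142     ] [0.49091534 0.02414834 0.142     ]
lid_bar [252.6, 208.6] 0.72 [ 0.56785812 -0.0109556   0.184     ] [ 0.56938996 -0.01341139  0.184     ]
bolt_pivot [181.1, 176.4] 0.67 [0.48538283 0.01928752 0.075     ] [0.49091534 0.02414834 0.075     ]
lid_hinge [337.2, 203.6] 0.96 [ 0.64762944 -0.05085086  0.13      ] [ 0.64786459 -0.05097113  0.13      ]
```

View pics/h1.png

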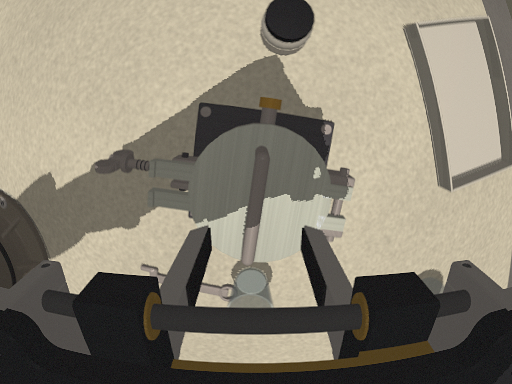

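Emit:
{"fn": "play_rows", "kwargs": {"targets": "0 0 0 0 0 0.115 5;0 0 2.5 0 0 0.115 5;0 0 5 0 0 0.115 5;0 0 6.5 0 0 0.115 5;0 0 7.5 0 0 0.115 5;0 0 7.5 0 0 0.115 5;0 0 7.5 0 0 0.115 0.6;0 0 7.5 0 0 0.115 0.6;0 0 7.5 0 0 0.115 0.6;0 0 7.5 0 0 0.115 0.6;0 0 7.5 0 0 0.115 0.6;0 0 7.5 0 0 0.115 0.6", "grip_force": 30}}

```text
clock: 15.8
ee_pos: [0.5691, -0.0128, 0.1657]
orientation: [0.977, -0.213, 0.0, -0.0]
force: [-6.3, 2.0, 1.8]
gripper_width: 0.144
```

```bash
python3 look.py wrist:h2 ; python3 - <<'E'
from h import *
p=[.5739,-.01557,-.4464]
s=telemetry.sense(); print(s['gripper_width'])
for th in np.arange(.1,1.01,.1):
    a=np.arctan2(.054,-.087)-th; b=np.array([.082+.1024*np.cos(a),0,.130+.1024*np.sin(a)])
    print(round(th,1),((b-[-.005,0,.184])*100).round(2))
print(rel(p2w(p,[-.005,0,.165]),Rdown(p[2])))
E
```

```text
15.8 [ 0.36  0.34 -0.56  1.86  0.21  1.   -0.71] [ 0.5691 -0.0128  0.1657] [-6.3  2.   1.8]
0.12158950381311685
0.1 [0.58 0.   0.84]
0.2 [1.25 0.   1.62]
0.3 [1.98 0.   2.33]
0.4 [2.79 0.   2.96]
0.5 [3.65 0.   3.51]
0.6 [4.57 0.   3.97]
0.7 [5.52 0.   4.34]
0.8 [6.51 0.   4.6 ]
0.9 [7.52 0.   4.77]
1.0 [8.54 0.   4.84]
(array([0.14, 0.04, 0.06]), array([0.   , 0.001, 0.017]))
```

View pics/h2.png

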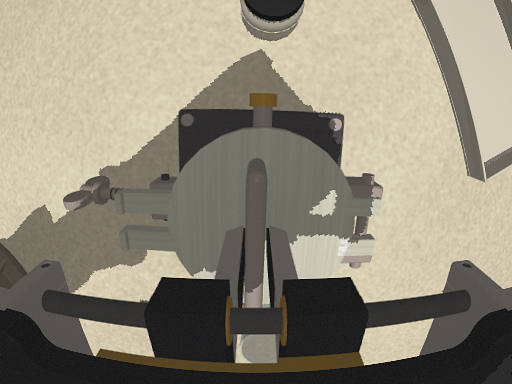

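Emit:
{"fn": "play_rows", "kwargs": {"targets": "0.3 0 -0.4 0 0 0 0.6;0.6 0 -0.8 0 0 0 0.6;0.9 0 -1.2 0 0 0 0.6;1.25 0 -1.6 0 0 0 0.6;1.6 0 -2 0 0 0 0.6;2 0 -2.3 0 0 0 0.6;2.4 0 -2.65 0 0 0 0.6;2.8 0 -2.95 0 0 0 0.6;3.2 0 -3.25 0 0 0 0.6;3.65 0 -3.5 0 0 0 0.6;3.65 0 -3.5 0 0 0 0.6"}}

```text
clock: 16.77
ee_pos: [0.5999, -0.0274, 0.2014]
orientation: [0.977, -0.213, -0.002, 0.001]
force: [-24.2, 2.1, 28.0]
gripper_width: 0.121
```

```bash
python3 look.py scene:i1; python3 - <<'E'
from h import *
s=telemetry.sense(); print(s['gripper_width'],s['force'],s['ft_torque'])
im=cv2.imread('pics/i1.png')[80:280,150:360]; cv2.imwrite('pics/i1.png',cv2.resize(im,None,fx=3,fy=3,interpolation=2))
E
```

```text
16.7667 [ 0.37  0.36 -0.55  1.75  0.21  1.09 -0.67] [ 0.5999 -0.0274  0.2014] [-24.2   2.1  28. ]
0.11694126619159453 [-24.42185446   2.02493448  26.76957369] [ 0.57513951  5.74995309 -0.21678769]
```

View pics/i1.png

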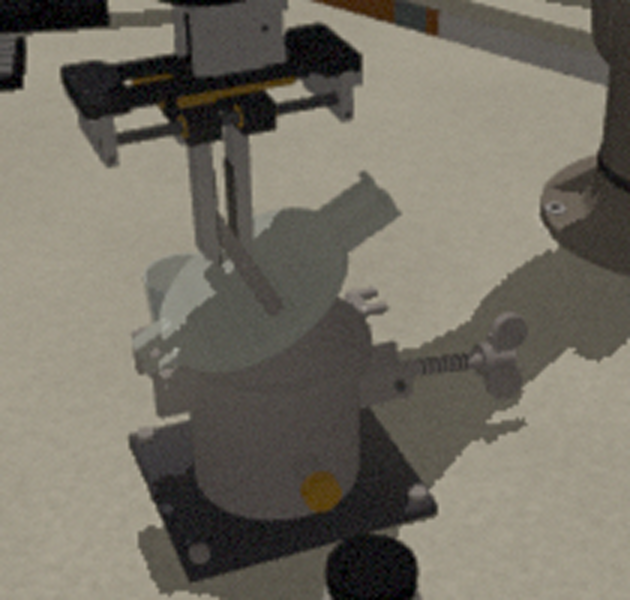

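Emit:
{"fn": "play_rows", "kwargs": {"targets": "-0.1 0 -0.2 0 0 0 0.6;-0.1 0 -0.35 0 0 0 0.6;0.25 0 -0.6 0 0 0 0.6;0.7 0 -0.8 0 0 0 0.6;1.2 0 -1 0 0 0 0.6;1.7 0 -1.2 0 0 0 0.6;2.2 0 -1.3 0 0 0 0.6;2.65 0 -1.4 0 0 0 0.6;2.65 0 -1.4 0 0 0 0.6"}}

```text
clock: 17.57
ee_pos: [0.6264, -0.0403, 0.2151]
orientation: [0.977, -0.214, -0.0, 0.001]
force: [-6.9, -3.9, 3.6]
gripper_width: 0.117
```

```bash
python3 look.py scene:i2; python3 - <<'E'
from h import *
s=telemetry.sense(); print(s['gripper_width'],s['force'],s['ft_torque'])
im=cv2.imread('pics/i2.png')[80:280,150:360]; cv2.imwrite('pics/i2.png',cv2.resize(im,None,fx=3,fy=3,interpolation=2))
E
```

```text
17.5667 [ 0.37  0.39 -0.54  1.68  0.22  1.13 -0.65] [ 0.6264 -0.0403  0.2151] [-6.9 -3.9  3.6]
0.11820543238640202 [-6.4143607  -4.43835461  2.45275816] [-0.89226622  1.64387128 -0.11201059]
```

View pics/i2.png

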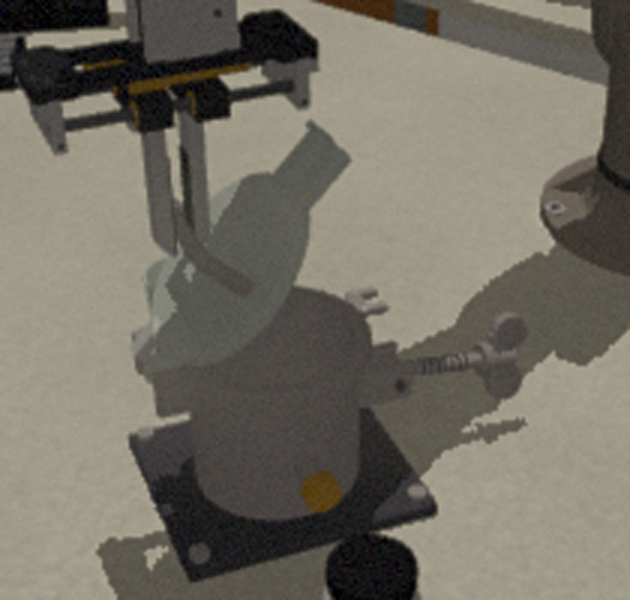

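Emit:
{"fn": "play_rows", "kwargs": {"targets": "0 0 0 0 0 0 3.4;0 0 0 0 0 0 3.4;0 0 0 0 0 0 3.4;0 0 0 0 0 0 3.4;0 0 -2 0 0 0 3.4;0 0 -5 0 0 0 3.4;0 0 -9 0 0 0 3.4;0 0 -13 0 0 0 3.4;0 0 -13 0 0 0 0;0 0 -13 0 0 0 0"}}

```text
clock: 18.45
ee_pos: [0.6274, -0.0388, 0.3471]
orientation: [0.977, -0.213, 0.002, -0.0]
force: [-0.2, 0.1, -1.2]
gripper_width: 0.256
```

```bash
python3 look.py scene:i3 wrist:i3w; python3 - <<'E'
from h import *
p=[.5739,-.01557,-.4464]
s=telemetry.sense(); print(s['gripper_width'],s['force'],s['ft_torque'])
im=cv2.imread('pics/i3.png')[60:280,150:360]; cv2.imwrite('pics/i3.png',cv2.resize(im,None,fx=2.7,fy=2.7,interpolation=2))
q=np.array([-.11,0,.345]);print(rel(p2w(p,q),Rdown(p[2]+np.pi/2)))
rs=[]
for c in("scene","wrist"):
    l=eyes.landmark_of("lug_tip",c)
    if l: print(l[0]); rs.append(ray(c,l[0]['point']))
if len(rs)==2:
    w,e=tri(rs); c,sn=np.cos(p[2]),np.sin(p[2]); d=w[:2]-p[:2]; print(w,e,'pot',c*d[0]+sn*d[1],-sn*d[0]+c*d[1],w[2])
for th in (.6,.7,.8,.9):
    a=np.pi-np.arctan2(.006,.193)-th; t=p2w(p,[.082+.193*np.cos(a),0,.13+.193*np.sin(a)]); print(th,t,proj("scene",t),proj("wrist",t))
E
```

```text
18.45 [ 0.38  0.3  -0.55  1.5   0.16  1.37 -0.61] [ 0.6274 -0.0388  0.3471] [-0.2  0.1 -1.2]
0.17023702103264066 [0.13067936 0.25035434 0.16158208] [ 0.04519462 -0.0602146  -0.02145935]
(array([-16.73,  -0.15,  -0.1 ]), array([ 0.   ,  0.   , -1.554]))
{'point': [264.4, 128.1], 'conf': 0.96}
{'point': [142.6, 204.2], 'conf': 0.89}
[0.52260756 0.00660111 0.26504093] [np.float64(0.004996797493231387), np.float64(0.0049967974932314)] pot -0.05583788441870426 -0.0021455357033090053 0.26504092774365756
0.6 [0.50730785 0.01630252 0.243873  ] [270.72637649 137.33102758] [129.21145048 194.87202834]
0.7 [0.51826436 0.01105848 0.25886081] [265.18618553 131.6921428 ] [134.30206811 199.33115876]
0.8 [0.5305158  0.00519467 0.27256109] [258.83786227 126.61884477] [141.94322219 203.93406677]
0.9 [ 0.54393974 -0.00123034  0.28483695] [251.72021955 122.19032327] [152.46772686 208.59822597]
```

View pics/i3.png

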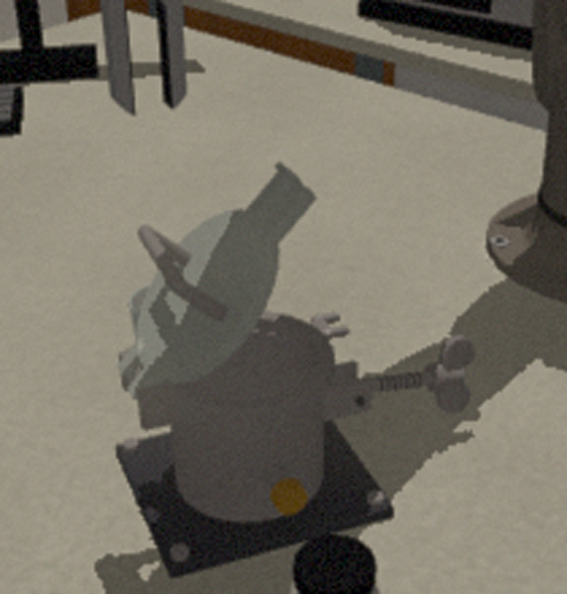

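View pics/i3w.png

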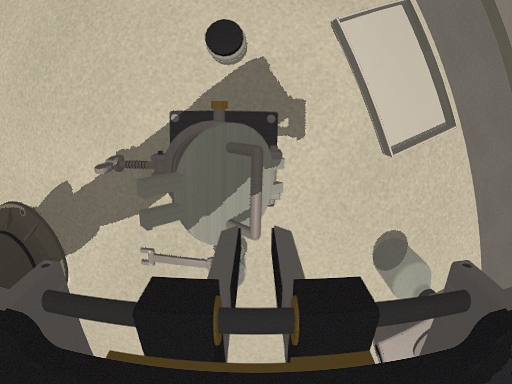

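Emit:
{"fn": "play_rows", "kwargs": {"targets": "-3 -0.1 0 0 0 -0.12 0;-6 -0.1 0 0 0 -0.24 0;-9 -0.1 0 0 0 -0.36 0;-12 -0.1 0 0 0 -0.48 0;-15 -0.1 0 0 0 -0.6 0;-16.7 -0.1 0 0 0 -0.72 0;-16.7 -0.1 0 0 0 -0.84 0;-16.7 -0.1 0 0 0 -0.96 0;-16.7 -0.1 0 0 0 -1.08 0;-16.7 -0.1 0 0 0 -1.2 0;-16.7 -0.1 0 0 0 -1.32 0;-16.7 -0.1 0 0 0 -1.44 0"}}

```text
clock: 19.65
ee_pos: [0.4745, 0.0313, 0.3435]
orientation: [0.874, 0.486, -0.001, -0.0]
force: [1.2, -0.4, -0.7]
gripper_width: 0.003
```

```bash
python3 look.py ; python3 - <<'E'
from h import *
p=[.5739,-.01557,-.4464]
for q in ([-.11,0,.25],[.07,0,.25]):print(rel(p2w(p,q),Rdown(p[2]+np.pi/2)))
E
```

```text
19.65 [ 0.5   0.03 -0.7   1.81  0.02  1.31  0.81] [0.4745 0.0313 0.3435] [ 1.2 -0.4 -0.7]
(array([ 0.07, -0.  ,  9.35]), array([-0.001,  0.   , -0.109]))
(array([ 2.02, 17.89,  9.32]), array([-0.001,  0.   , -0.109]))
```

Emit:
{"fn": "play_rows", "kwargs": {"targets": "0 0 3 0 0 -0.11 0;0 0 6 0 0 -0.11 0;0 0 9.3 0 0 -0.11 0;0 0 9.3 0 0 -0.11 0;0.2 2 9.3 0 0 -0.11 0;0.4 4 9.3 0 0 -0.11 0;0.55 5 9.3 0 0 -0.11 0;0.65 6 9.3 0 0 -0.11 0;0.8 7 9.3 0 0 -0.11 0;0.9 8 9.3 0 0 -0.11 0;1 9 9.3 0 0 -0.11 0;1 9 9.3 0 0 -0.11 0"}}

```text
clock: 20.65
ee_pos: [0.5575, -0.0084, 0.2522]
orientation: [0.847, 0.531, 0.0, -0.0]
force: [0.3, -0.1, 0.6]
gripper_width: 0.008
```

```bash
python3 look.py scene:j1 wrist:j1w; python3 - <<'E'
from h import *
p=[.5739,-.01557,-.4464]
im=cv2.imread('pics/j1.png')[40:260,150:360]; cv2.imwrite('pics/j1.png',cv2.resize(im,None,fx=2.7,fy=2.7,interpolation=2))
for q in ([.07,0,.25],[.08,0,.25]):print(rel(p2w(p,q),Rdown(p[2]+np.pi/2)))
E
```

```text
20.65 [ 0.47  0.26 -0.67  1.78  0.17  1.16  0.86] [ 0.5575 -0.0084  0.2522] [ 0.3 -0.1  0.6]
(array([0.11, 8.91, 0.18]), array([-0.   , -0.   , -0.005]))
(array([0.11, 9.91, 0.18]), array([-0.   , -0.   , -0.005]))
```

View pics/j1.png

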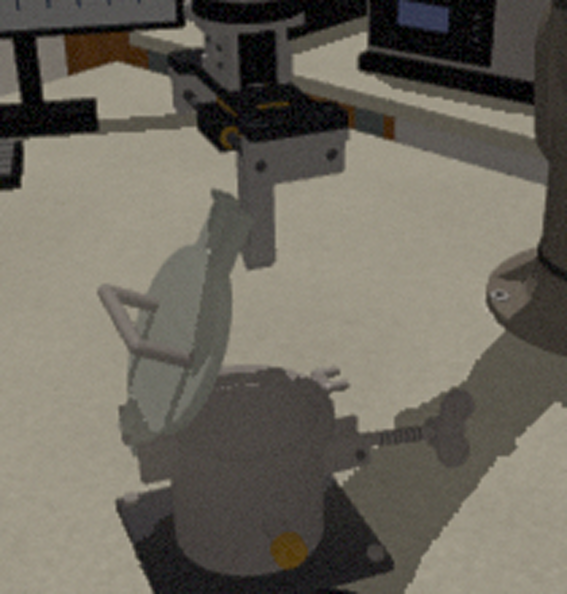

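View pics/j1w.png

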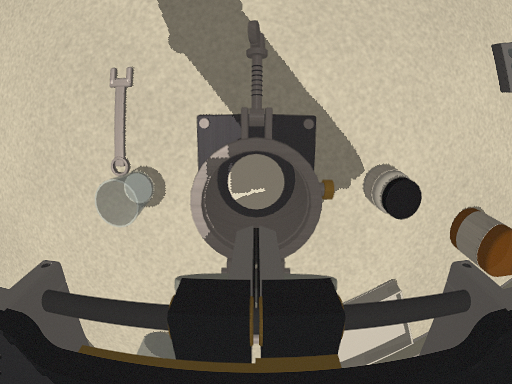

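Works well; the lid is at about 1.2 rad. Continue pushing.

Emit:
{"fn": "play_rows", "kwargs": {"targets": "0 1 0 0 0 0 0;0 2 0 0 0 0 0;0 3 0 0 0 0 0;0 4 0 0 0 0 0;0 5 0 0 0 0 0;0 6 0 0 0 0 0;0 7 0 0 0 0 0;0 7.8 0 0 0 0 0;0 8.5 0 0 0 0 0;0 8.5 0 0 0 0 0"}}

```text
clock: 21.58
ee_pos: [0.634, -0.0458, 0.2509]
orientation: [0.848, 0.531, 0.0, -0.0]
force: [-1.0, -0.7, -1.0]
gripper_width: 0.01
```

```bash
python3 look.py scene:k1; python3 - <<'E'
from h import *
im=cv2.imread('pics/k1.png')[40:260,150:360]; cv2.imwrite('pics/k1.png',cv2.resize(im,None,fx=2.7,fy=2.7,interpolation=2))
E
```

```text
21.5833 [ 0.45  0.39 -0.63  1.61  0.24  1.21  0.89] [ 0.634  -0.0458  0.2509] [-1.  -0.7 -1. ]
```

View pics/k1.png

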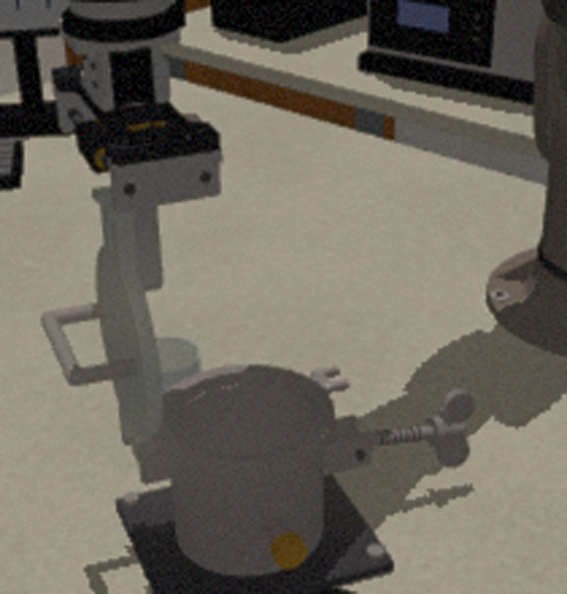

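Emit:
{"fn": "play_rows", "kwargs": {"targets": "0 -2 0 0 0 0 0;0 -5 0 0 0 0 0;0 -8 0 0 0 0 0;0 -11 0 0 0 0 0;0 -12 -3 0 0 0 0;0 -12 -6 0 0 0 0;0 -12 -9 0 0 0 0;0 -12 -9 0 0 0 0;0 -12 -9 0 0 0 0;0 -12 -9 0 0 0 0;0 -12 -9 0 0 0 0"}}

```text
clock: 22.55
ee_pos: [0.5244, 0.0072, 0.3403]
orientation: [0.847, 0.531, -0.001, -0.0]
force: [-0.4, 0.2, -1.6]
gripper_width: 0.006
```

```bash
python3 look.py scene:l1 top:l1t; python3 - <<'E'
from h import *
p=[.5739,-.01557,-.4464]
rs=[]
for c in("scene","top"):
    l=eyes.landmark_of("lug_tip",c)
    if l: print(l[0]); rs.append(ray(c,l[0]['point']))
    for n in("beaker","jar","wrench"):
        l=eyes.landmark_of(n,c); print(c,n,l[0]['point'] if l else None)
if len(rs)==2:
    w,e=tri(rs); c,sn=np.cos(p[2]),np.sin(p[2]); d=w[:2]-p[:2]; X=c*d[0]+sn*d[1]; print(w,e,'pot x',X,'theta',np.pi-np.arctan2(w[2]-.13,X-.082)-.03)
E
```

```text
22.55 [ 0.5   0.13 -0.69  1.72  0.09  1.32  0.9 ] [0.5244 0.0072 0.3403] [-0.4  0.2 -1.6]
{'point': [193.9, 115.6], 'conf': 0.92}
scene beaker None
scene jar [272.6, 300.2]
scene wrench None
top beaker None
top jar [200.4, 149.7]
top wrench None
```

View pics/l1.png

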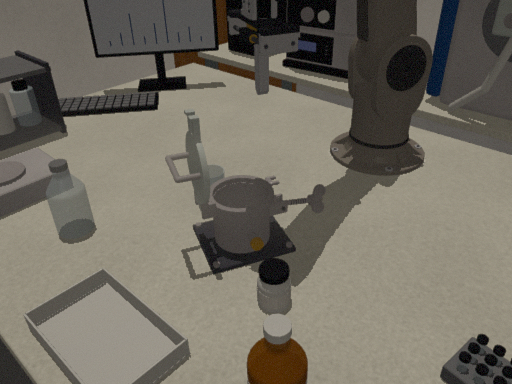

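View pics/l1t.png

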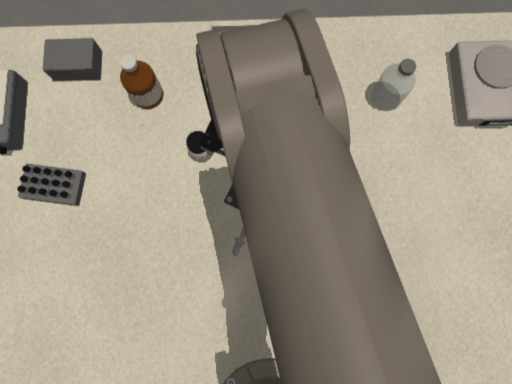

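```bash
python3 - <<'E'
from h import *
p=[.5739,-.01557,-.4464]
for th in (1.3,1.4,1.5,1.6,1.7):
    a=np.pi-np.arctan2(.006,.193)-th; t=p2w(p,[.082+.193*np.cos(a),0,.13+.193*np.sin(a)])
    a=np.arctan2(.054,-.087)-th; b=p2w(p,[.082+.1024*np.cos(a),0,.130+.1024*np.sin(a)])
    print(th,proj("scene",t),proj("scene",b))
eyes.grab_frame("scene");print(eyes.landmark_of("lid_bar","scene"),eyes.landmark_of("lug_tip","scene"))
print(telemetry.sense()['force'])
E
```

```text
1.3 [216.8197777  112.36954946] [182.8171907  161.74990172]
1.4 [206.92890387 112.18427311] [178.07528485 164.26100222]
1.5 [196.79619675 112.9868959 ] [173.57409579 167.16744422]
1.6 [186.55400542 114.79196937] [169.36911485 170.43465331]
1.7 [176.34249873 117.59670698] [165.51168459 174.02277674]
[{'point': [169.4, 168.0], 'conf': 0.85}, {'point': [279.7, 178.1], 'conf': 0.16}] []
[-0.68983917  0.3355012   0.11684938]
```

```bash
python3 -c "
from plant import order
print(order.close_job())"
```

```text
the job is handed in; nothing more can be done
None
```

The pot is open and the job is handed in, with no verdict reported.

**What I did:**
- Gripped the wing nut's blade and unscrewed it by about 2.55 rad, to roughly 2.9 rad by tool rotation, with the bolt still upright in the slot.
- Let go of the nut and pushed the bolt out of the lug with closed fingers, so it fell to its stop.
- Lifted the lid by its bar to about 0.75 rad, let go, and pushed the lug from the front until the lid stood upright.
- Backed the arm off and up, clear of everything.

**Last checks:**
- **Lid:** the bar and lug tip seen in the scene camera put the lid at about 1.53–1.6 rad; 1.3 is needed.
- **Bolt:** the scene picture shows it hanging out clear of the lug.
- **Arm:** the external force read under 1 N with the gripper in free air, at about 22.6 s of the 72 s allowed.
- **Bystanders:** the jar had moved by no more than about 4 pixels in either camera, within the detector's scatter. The last pictures could not confirm the beaker and spanner, because the arm covered them from above and the detector did not find them. In the wrist picture taken while pushing the lid, both stood beside the pot with nothing near them.
- **Lug tip:** I could not triangulate it at the end, because only the scene camera saw it, and one repeat detection there failed. The lid angle therefore rests on the scene view alone.

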